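# Put the washing-up things back beside the sink

### The job

The plumber has finished, so please put the washing-up things back beside the sink. The detergent bottle stands in the wire caddy between the tablet box and the powder can (nudge those two apart to make room, without tipping them over); the wooden soap dish goes in the middle of whichever half of the stone mat is nearer the caddy, with the bar of soap centred on top of it lying lengthwise along it, and the steel tumbler stands, still mouth down, in the middle of the mat's other half. Let go of everything, and leave the mug and the herb pot where they are.

Things in the scene. Friction and masses are not known exactly. Their poses are not given: they have to be found in the camera images.
- caddy: Fixed black wire basket, 92 mm (x) by 228 mm (y) outside, 84 by 220 mm inside, rim 62 mm and floor 10 mm above the counter. Origin: centre of its underside; its long way is its y axis. Tablet box and powder can stand in it, one towards each end (either way round), 34 to 48 mm apart, too close for the bottle, with 30 to 42 mm free beyond each.
- mat: Fixed light-grey stone drying mat, a flat slab 110 mm (x) by 260 mm (y), 9 mm thick, a field of fine grooves on each half. Origin: centre of its underside; its long way is its y axis; the middles of its halves lie at y = +65 and -65 mm, x = 0. It lies left or right of the caddy.
- tablet_box: Loose white upright box with a grey lid, 60 mm (x) by 50 mm (y), 85 mm tall, about 0.15 kg, standing in the caddy. Origin: centre of its underside. Slides easily on the caddy floor.
- powder_can: Loose round scouring-powder can with a white top, 58 mm across, 90 mm tall, about 0.18 kg, standing in the caddy. Origin: centre of its underside. Slides easily on the caddy floor.
- bottle: Loose upright detergent bottle, round body 60 mm across up to 118 mm high, then a sloping shoulder up to 148 mm, then a white round cap 28 mm across from 148 to 185 mm high; about 0.32 kg. Origin: centre of its underside. Can be held by the cap.
- soap_dish: Loose slatted wooden soap dish with a flat top and no rim, 66 mm (x) by 104 mm (y), 22 mm high, 0.09 kg. Five slats run along its y axis on two cross runners that lie inside its outline. Origin: centre of its underside.
- soap: Loose cream-coloured bar of soap, 50 mm (x) by 80 mm (y), 26 mm high, about 0.1 kg; its long way is its y axis. Origin: centre of its underside.
- tumbler: Loose steel tumbler standing mouth down, 66 mm across at the mouth (now its foot), narrowing to 55 mm at the top, 85 mm tall, 0.09 kg. Origin: centre of the end it stands on, z up through it.
- mug: Bystander: white mug 80 mm across and 92 mm tall with a handle at its +y side, at the left edge of the work. Leave alone. Origin: centre of its underside.
- herb_pot: Bystander: small terracotta pot with green herbs, 86 mm across, 72 mm tall without the leaves (150 mm with), at the right edge of the work. Leave alone. Origin: centre of its underside.
Mind the look-alikes: they are no part of the job. Of the things that look like the soap_dish, take the one that is farthest to the robot's right at the start. What is shaped like the tumbler but pink is not meant.

How it is judged:
At the end, for the whole second after the job is handed in: Bottle, box and can upright on the caddy floor, bottle between them. Dish flat within 15 mm (x, y) of the middle of the mat half nearer the caddy, tumbler mouth down likewise on the other half. Soap flat on the dish, 10 mm across, 15 mm along, lengthwise to 0.26 rad. All released, at rest (x of bottle in the frame of caddy between -0.03 and 0.03 m and z of bottle in the frame of caddy between 0.004 and 0.016 m and angle between each of bottle, tablet_box, powder_can's own z axis and vertical below 0.12 rad and x of tablet_box in the frame of caddy between -0.03 and 0.03 m and z of tablet_box in the frame of caddy between 0.004 and 0.016 m and x of powder_can in the frame of caddy between -0.03 and 0.03 m and z of powder_can in the frame of caddy between 0.004 and 0.016 m and y of bottle in the frame of caddy between -0.035 and 0.035 m and ((y of tablet_box in the frame of caddy between 0.03 and 0.09 m and y of powder_can in the frame of caddy between -0.086 and -0.025 m) or (y of tablet_box in the frame of caddy between -0.09 and -0.03 m and y of powder_can in the frame of caddy between 0.025 and 0.086 m)) and x of soap_dish in the frame of mat between -0.015 and 0.015 m and z of soap_dish in the frame of mat between 0.005 and 0.013 m and angle between each of soap_dish, tumbler, soap's own z axis and vertical below 0.1 rad and x of tumbler in the frame of mat between -0.015 and 0.015 m and z of tumbler in the frame of mat between 0.005 and 0.013 m and ((y of caddy in the frame of mat above 0 m and y of soap_dish in the frame of mat between 0.05 and 0.08 m and y of tumbler in the frame of mat between -0.08 and -0.05 m) or (y of caddy in the frame of mat below 0 m and y of soap_dish in the frame of mat between -0.08 and -0.05 m and y of tumbler in the frame of mat between 0.05 and 0.08 m)) and x of soap in the frame of soap_dish between -0.01 and 0.01 m and y of soap in the frame of soap_dish between -0.015 and 0.015 m and z of soap in the frame of soap_dish between 0.018 and 0.026 m and angle between the y axis of soap and the y axis of soap_dish, either way round below 0.26 rad and linear speed of each of bottle, tablet_box, powder_can, soap_dish, soap, tumbler below 0.02 m/s); the robot touches nothing.
It fails at once if the tablet box or the powder can is tipped over (angle between any of tablet_box, powder_can's own z axis and vertical above 0.45 rad).
It fails at once if the mug or the herb pot is disturbed (moved more than 25 mm) (distance of any of mug, herb_pot from where it was at the start of the episode above 0.025 m).
It also fails if it takes over 131 s, if anything falls off the work surface, if the arm or the gripper's body presses on something with over 40 N, if the wrist force passes 120 N, or if a joint passes its speed limit or range.

### The arm

A 6-joint arm with a two-finger parallel gripper is mounted at the origin on the work surface. World frame = base frame: x ahead of the robot, y to its left, z up, the work surface at z = 0. Lengths are in m, angles in rad, forces in N, time in s.
With the tool pointing down it reaches from about 0.275 to 0.975 m from the base axis. Payload 8.4 kg.
Tool frame: the origin (TCP) lies at the very end of the fingers, on their centre line; the grasp point (between the pads) lies behind it (grasp_offset is the z of the grasp point in the tool frame, in m); z points along the fingers, y is the line along which they close (so a half turn about z gives the same grasp; the last joint's range is limited). The gripper opens to 92 mm and grips with 3 to 60 N. Pads are 20 mm wide; open, the fingers measure 128 mm over their backs; the gripper's body (75 mm by 189 mm) begins 69 mm behind the grasp point.
Start: joints at [1.214, 0.353, 1.633, -0, 1.155, -0.002], TCP at [0.217, 0.586, 0.191] pointing down, gripper open.
Joint ranges: [-2.63, 2.63], [-0.92, 2.1], [0.06, 2.66], [-1.3, 4.44], [0, 2.69], [-3.02, 3.02]. Speed limits (rad/s): [2.22, 2.22, 2.79, 3.14, 3.14, 3.14].

### API

Orientations are given as a rotation vector (axis times angle).
In Python, from cell import observe, camera, calibration, hand_in, grasp_offset gives the robot as it stands.
- The arm moves only by the tool send_rows, never from a script. Its argument "moves" is one flat list of numbers, 5 for each row, row after row: the shift along the tool's x, y, z in cm, then the turn about the tool's z in rad, then the closure, from 0 (fully open) to 1 (shut). A call has 1 to 5 rows; each row shifts and turns the commanded pose from where the row before left it, along the tool's axes as they then stand; what a row does not reach is not made up. A row lasts 1/12 s, in which the tool goes at most 41.7 mm and 7.16 degrees, less where a joint would pass 70% of its speed; a pose out of reach is approached as far as the arm can. A call with a gripper value outside its range is refused whole. The fingers move at their own pace and stop on an object; the grip force is fixed at half the most. Time passes only in rows, so rows that do not move let the fingers close. It gives the time, the measured TCP pose, the force, the opening and the grip force at its end, in the units of the state.
- observe(): the state, without advancing time (a new reading comes with each control period).
- camera(name): name is "side" or "top" or "wrist"; returns (picture, depth): 400x640x3 uint8, red, green, blue; 400x640 float32, m along the optical axis (not along the pixel's ray), 0 where there is no reading.
- calibration(name): a dict with "fx", "fy", "cx", "cy" (pixels), "rvec" (rotation vector, rad) and "tvec" (3), from world to camera coordinates, as OpenCV has them; the wrist camera has in their place "hand_eye" (4x4, takes a point from camera to tool coordinates, whose origin is the TCP and whose axes are the flange's). Camera axes: x right, y down, z forward; pixel columns grow to the right and rows downward; lengths in m; the calibration is good to about 2 mm. A picture is of the moment at which its call begins: read the wrist's pose just before it. calibration takes no time and is no camera call.
- hand_in(): hands the job in; it is judged then, once.
The state is a dict: "t": time; "qpos": joint angles; "joint_velocities": joint speeds; "joint_efforts": joint torques, N m; "position": TCP position; "tool_rot": TCP orientation; "force": force on the tool from outside, world axes, zero at the start; "wrist_torque": the same for the moment, N m; "width": finger opening in m; "grip_force": force on a finger pad.
Only numpy, scipy, OpenCV 4.12 (cv2) and the standard library are available. Lean on these libraries where they do the work, as an engineer would, in place of code of your own. Each camera call takes 0.05 s, during which the arm holds its last target. There are 200 camera calls.

## Working session

There is one attempt and no reset: what is moved stays moved. The work goes in short steps, Python scripts to look and compute and a tool call to move; the robot and the scene stay as the last step left them, time stands still between calls to the robot, and variables do not carry over. Pictures are saved under pics/ and viewed, at most 14 in all, crops included, and the job is handed in when it is done.

Besides the shell and the picture viewer there is one more tool, called after "Call:" as name(argument=value, ...) on one line, values as JSON. send_rows: Moves the arm, as the interface text tells. Its arguments: {"type":"object","properties":{"moves":{"type":"array","items":{"type":"number"}}},"required":["moves"]}

```bash
mkdir -p pics; ls; python3 - <<'E'
from cell import *
import cv2,numpy as np
print(observe()); print(grasp_offset)
for n in("top","side","wrist"):
    p,d=camera(n); cv2.imwrite(f"pics/{n}0.png",p[:,:,::-1]); np.savez(f"{n}0.npz",p=p,d=d); print(n,calibration(n),(d>0).mean())
E
```

```text
pics
{'t': 0.0, 'qpos': array([ 1.21362670e+00,  3.53642025e-01,  1.63414078e+00,  2.29133391e-05,
        1.15520828e+00, -2.39578289e-03]), 'joint_velocities': array([ 1.12002229e-03, -4.79619355e-04,  3.36231498e-04, -6.26393222e-04,
        1.22514881e-03, -2.07619583e-05]), 'joint_efforts': array([-1.32500318e-03, -5.93846691e+01, -3.34205389e+01,  6.95191976e-02,
        2.34119286e-02, -1.33079316e-04]), 'position': array([0.21691306, 0.58557708, 0.19036471]), 'tool_rot': array([-5.54325917e-01, -3.09202553e+00,  2.15517184e-03]), 'force': array([-0.24571882, -0.98003119, -0.44080656]), 'wrist_torque': array([ 0.0270966 , -0.02474362, -0.01725241]), 'grip_force': 0.0, 'width': 0.09146119088918289}
-0.0187
top {'fx': 492.8401441336098, 'fy': 492.8401441336098, 'cx': 312.7908388375293, 'cy': 202.44227866503894, 'rvec': array([ 2.1652628 , -2.21520014,  0.05572462]), 'tvec': array([0.01726517, 0.42918174, 1.46273818])} 0.9958671875
side {'fx': 495.3715394646024, 'fy': 495.3715394646024, 'cx': 311.31864107651415, 'cy': 198.64470062506678, 'rvec': array([ 2.12547955, -0.53962723,  0.27996521]), 'tvec': array([-0.40711655,  0.17483796,  1.18304719])} 0.99591796875
wrist {'fx': 316.16881788806745, 'fy': 316.16881788806745, 'cx': 320.1738467822616, 'cy': 198.20567755891315, 'hand_eye': array([[ 3.18393630e-04, -9.72404275e-01, -2.33302004e-01,
         6.56552089e-02],
       [ 9.99999395e-01,  5.55287604e-04, -9.49715816e-04,
         3.21822866e-04],
       [ 1.05305743e-03, -2.33301560e-01,  9.72403863e-01,
        -1.94431635e-01],
       [ 0.00000000e+00,  0.00000000e+00,  0.00000000e+00,
         1.00000000e+00]])} 0.99073046875
```

View pics/top0.png

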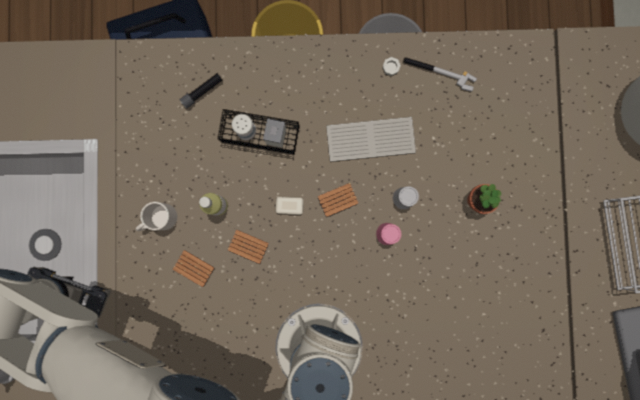

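View pics/side0.png

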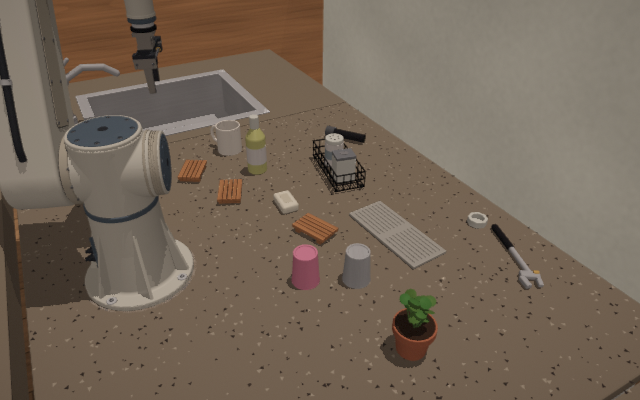

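Top view: left in the image is +y. It shows the mug (155,217), bottle (212,204), caddy (259,131) with the can (243,126) and box (275,132), mat (371,139), soap (289,206), steel tumbler (407,197), a pink look-alike (390,234) and the pot (484,200).
The dish candidates are (338,199), (248,247) and (193,268). The one at (338,199) is farthest right (−y), so it is the dish to take. I'll measure and confirm it in a crop.

```bash
cat > h.py <<'E'
import numpy as np,cv2
from cell import *
from scipy.spatial.transform import Rotation as R
def world(n,d,pose=None):
    c=calibration(n); v,u=np.mgrid[:d.shape[0],:d.shape[1]]
    P=np.stack([(u-c['cx'])/c['fx']*d,(v-c['cy'])/c['fy']*d,d],-1)
    if n=='wrist':
        H=c['hand_eye']; P=P@H[:3,:3].T+H[:3,3]
        return P@R.from_rotvec(pose['tool_rot']).as_matrix().T+pose['position']
    M=R.from_rotvec(c['rvec']).as_matrix(); return (P-c['tvec'])@M
def rect(W,d,roi,z0,z1,mask=None):
    u0,u1,v0,v1=roi; S=W[v0:v1,u0:u1]; m=(d[v0:v1,u0:u1]>0)&(S[...,2]>z0)&(S[...,2]<z1)
    if mask is not None: m&=mask[v0:v1,u0:u1]
    m8=m.astype(np.uint8); n,l,st,_=cv2.connectedComponentsWithStats(m8)
    k=1+st[1:,4].argmax(); p=S[l==k]; r=cv2.minAreaRect((p[:,:2]*1000).astype(np.float32))
    return np.round(r[0],1),np.round(r[1],1),round(r[2],1),'med',np.round(np.median(p,0)*1000,1),'cen',np.round(p.mean(0)*1000,1),len(p)
E
python3 - <<'E'
from h import *
z=np.load('top0.npz');p,d=z['p'],z['d'];W=world('top',d)
print('counter z',W[300,450],W[80,300],W[60,500])
g={'bottlecap':(195,232,185,222,.165,.2),'bottlebody':(190,232,180,225,.05,.2),'can':(225,258,108,145,.09,.12),'box':(258,290,110,148,.085,.11),'caddyrim':(210,310,100,165,.055,.07),
'mat':(318,425,110,170,.005,.014),'dishA':(315,362,180,220,.015,.03),'dishB':(225,272,228,268,.015,.03),'dishC':(168,218,245,292,.015,.03),'soap':(270,309,192,220,.02,.032),
'tumbler':(390,425,180,215,.078,.092),'pink':(375,405,218,250,.078,.092),'mug':(135,180,198,238,.07,.1),'pot':(465,505,180,220,.03,.2)}
for k,v in g.items():
    try: print(k,*rect(W,d,v[:4],*v[4:]))
    except Exception as e: print(k,e)
c=cv2.resize(p[170:300,160:430,::-1],None,fx=2.9,fy=2.9,interpolation=cv2.INTER_CUBIC)
cv2.imwrite('pics/crop1.png',c)
E
```

```text
counter z [ 1.29709580e-01 -3.94596487e-01 -2.41042973e-04] [0.80490419 0.03806381 0.0043111 ] [ 0.85442459 -0.57618254 -0.00295745]
bottlecap [428.1 293.8] [26.7 26.6] 61.0 med [427.7 292.8 184.2] cen [427.9 293.3 182.9] 99
bottlebody [428.1 293.3] [57.9 58.8] 59.5 med [424.9 283.4 129.5] cen [425.7 284.8 132.2] 450
can [653.  205.1] [55.1 55.2] 83.3 med [652.3 204.8  98.7] cen [652.4 204.8  98.8] 311
box [633.2 115.5] [51.4 61.6] 76.8 med [631.8 115.4  93.5] cen [632.3 115.1  93.6] 386
caddyrim [642.3 163.6] [228.3  93. ] 79.0 med [618.2 136.2  60.8] cen [630.2 148.2  60.8] 240
mat [ 619.4 -171.7] [118.3 264.8] 5.2 med [ 618.5 -170.6    8.7] cen [ 618.4 -170.8    8.8] 2497
dishA [436.6 -65.7] [ 65.9 103.7] 21.5 med [436.8 -65.3  21. ] cen [436.7 -65.6  21. ] 649
dishB [303.7 204.5] [104.6  66. ] 65.9 med [303.1 203.3  21.3] cen [303.1 203.8  21.4] 683
dishC [242.4 367.1] [104.8  67.2] 59.5 med [242.5 365.9  21.4] cen [242.5 366.3  21.5] 712
soap [422.3  78.7] [78.5 49.5] 85.2 med [422.3  78.7  25.1] cen [421.9  79.3  25.2] 391
tumbler [ 437.8 -263.2] [53.8 53.8] 73.0 med [ 437.7 -263.7   83.3] cen [ 437.6 -263.4   83.3] 283
pink [ 331.5 -211.1] [54.2 53.4] 61.0 med [ 331.2 -210.3   83. ] cen [ 331.9 -210.6   83.3] 292
mug [398.6 465.8] [96.9 76.5] 88.7 med [393.3 469.3  86.5] cen [395.3 462.8  84.7] 267
pot [ 426.1 -478.8] [84.1 75.1] 1.5 med [ 425.4 -471.8   79.3] cen [ 425.5 -474.2   98.5] 771
```

View pics/crop1.png

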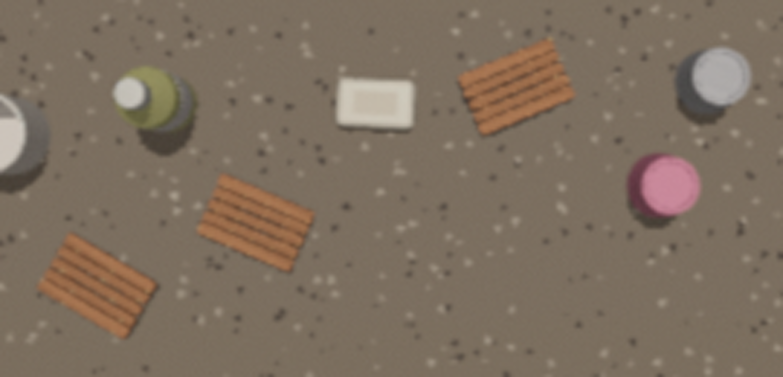

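The crop confirms the steel tumbler (upper right, cylinder with grey top) and the pink look-alike below it. It also shows that the right-hand dish, at (338,199) in the full image, is the rightmost of the three. Sizes and heights all match the ones given. In the caddy frame the box is at y≈−49 and the can at +43, with a gap of about 38 mm.

Plan: grip the box and the can across the caddy above the rim, slide them apart, then place the rest.

```bash
cat >> h.py <<'E'
def to(x,y,z,ang,P=None,A=None):
    """mm, deg (direction of tool y). Returns turn, shift in tool axes after the turn; yields new nominal pose"""
    if P is None:
        s=observe(); P=s['position']*1000; Y=R.from_rotvec(s['tool_rot']).as_matrix()[:,1]; A=np.degrees(np.arctan2(Y[1],Y[0]))
    t=(A-ang+90)%180-90; a=np.radians(A-t); D=np.array([x,y,z])-P
    yt=np.array([np.cos(a),np.sin(a)]); xt=np.array([-yt[1],yt[0]])
    print('turn %.3f  shift cm x %.2f y %.2f z %.2f'%(np.radians(t),D[:2]@xt/10,D[:2]@yt/10,-D[2]/10),'j1 %.0f'%np.degrees(np.arctan2(y,x)))
    return np.array([x,y,z],float),np.degrees(a)
E
python3 - <<'E'
from h import *
q=to(633,115.5,250,-11)
z=np.load('top0.npz');p,d=z['p'],z['d'];W=world('top',d)
# mat by colour
hsv=cv2.cvtColor(p,cv2.COLOR_RGB2HSV); m=(hsv[...,2]>135)&(hsv[...,1]<40)
u8=np.zeros(m.shape,np.uint8);u8[105:172,318:425]=m[105:172,318:425]
u8=cv2.morphologyEx(u8,cv2.MORPH_CLOSE,np.ones((5,5)))
c=max(cv2.findContours(u8,0,1)[0],key=cv2.contourArea); c=cv2.convexHull(c)[:,0]
K=calibration('top');M=R.from_rotvec(K['rvec']).as_matrix();o=-K['tvec']@M
r=np.c_[(c[:,0]-K['cx'])/K['fx'],(c[:,1]-K['cy'])/K['fy'],np.ones(len(c))]@M
X=o+r*((.009-o[2])/r[:,2])[:,None]
print(cv2.minAreaRect((X[:,:2]*1000).astype(np.float32)))
E
```

```text
turn 1.408  shift cm x -38.22 y 49.81 z -5.95 j1 10
((619.9923095703125, -171.724853515625), (110.54986572265625, 260.6220703125), 4.4023542404174805)
```

Call:
send_rows(moves=[0,0,-2,0.1,0,0,0,-2,0.12,0,0,0,-2,0.12,0,0,0,0,0.12,0,0,0,0,0.12,0])

```text
t: 0.57
position: [0.2174, 0.5867, 0.2525]
tool_rot: [-1.424, -2.8, -0.003]
force: [-0.0, -0.1, -1.0]
width: 0.0919
grip_force: 0.0
```

Call:
send_rows(moves=[0,0,0,0.12,0,0,0,0,0.12,0,0,0,0,0.12,0,0,0,0,0.12,0,0,0,0,0.12,0])

```text
t: 0.98
position: [0.217, 0.5859, 0.2508]
tool_rot: [2.188, 2.254, -0.001]
force: [0.0, -0.1, 0.0]
width: 0.0919
grip_force: 0.0
```

Call:
send_rows(moves=[0,0,0,0.12,0,0,0,0,0.108,0,0,0,0,0,0])

```text
t: 1.23
position: [0.2171, 0.5859, 0.2508]
tool_rot: [2.429, 1.992, -0.001]
force: [-0.1, -0.1, 0.1]
width: 0.0915
grip_force: 0.0
```

Call:
send_rows(moves=[-1.0,1.4,0,0,0,-2.2,2.85,0,0,0,-2.2,2.85,0,0,0,-2.2,2.85,0,0,0,-2.2,2.85,0,0,0])

```text
t: 1.65
position: [0.3247, 0.4641, 0.2509]
tool_rot: [2.419, 2.004, -0.0]
force: [0.8, 0.4, 0.2]
width: 0.0917
grip_force: 0.0
```

Call:
send_rows(moves=[-2.2,2.85,0,0,0,-2.2,2.85,0,0,0,-2.2,2.85,0,0,0,-2.2,2.85,0,0,0,-2.2,2.85,0,0,0])

```text
t: 2.07
position: [0.4438, 0.3288, 0.2511]
tool_rot: [-2.42, -2.003, -0.0]
force: [0.3, -0.0, -0.4]
width: 0.0917
grip_force: 0.0
```

Call:
send_rows(moves=[-2.2,2.85,0,0,0,-2.2,2.85,0,0,0,-2.2,2.85,0,0,0,-2.2,2.85,0,0,0,-2.2,2.85,0,0,0])

```text
t: 2.48
position: [0.5627, 0.1935, 0.251]
tool_rot: [-2.42, -2.003, 0.0]
force: [0.2, 0.7, 0.3]
width: 0.0918
grip_force: 0.0
```

Call:
send_rows(moves=[-2.2,2.85,0,0,0,-2.2,2.85,0,0,0,-2.0,2.8,0,0,0,0,0,0,0,0,0,0,0,0,0])

```text
t: 2.9
position: [0.6336, 0.1147, 0.2504]
tool_rot: [-2.423, -1.999, 0.001]
force: [-0.5, -0.1, 0.1]
width: 0.0922
grip_force: 0.0
```

```bash
python3 - <<'E'
from h import *
s=observe(); to(633,115.5,70,-11)
p,d=camera('wrist'); W=world('wrist',d,s)
cv2.imwrite('pics/w1.png',p[:,:,::-1])
print(W[...,2].max())
g=(0,640,0,400)
hs=cv2.cvtColor(p,cv2.COLOR_RGB2HSV)
near=lambda x,y,r:(np.hypot(W[...,0]-x,W[...,1]-y)<r)
print('box',*rect(W,d,g,.088,.11,near(.633,.1155,.045)));print('can',*rect(W,d,g,.093,.11,near(.653,.205,.04)))
print('rim',*rect(W,d,g,.055,.07,near(.642,.164,.14)))
E
```

```text
turn 0.000  shift cm x 0.07 y -0.07 z 18.04 j1 10
0.4448437499644405
box [633.4 114.3] [51.  61.1] 76.7 med [633.5 115.5  96. ] cen [633.5 115.2  96. ] 2428
can [653.8 204.8] [55.9 55.6] 79.1 med [653.9 205.  100.8] cen [653.9 204.9 100.8] 2398
rim [642.7 162.5] [227.7  92.2] 79.0 med [646.5 183.6  62.5] cen [644.8 174.4  62.5] 1831
```

View pics/w1.png

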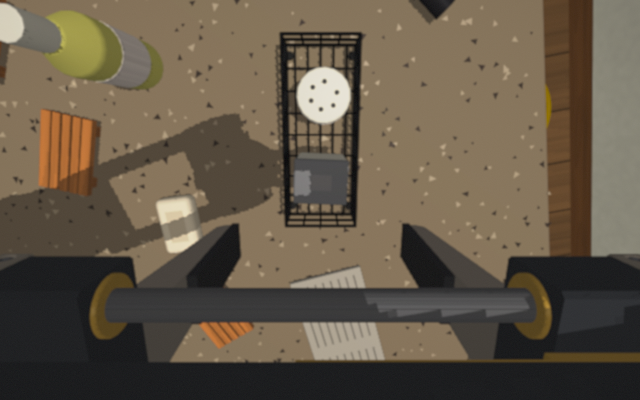

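The wrist view shows the can (325,95) and box (320,178) in the caddy, between the open fingers' line. The measurements agree with the top camera to 1 mm. I'll go down, grip and slide the box.

Call:
send_rows(moves=[0,0,2,0,0,0,0,3.5,0,0,0,0,3.5,0,0,0,0,3.5,0,0,0,0,3,0,0])

```text
t: 3.37
position: [0.6313, 0.1175, 0.0943]
tool_rot: [-2.42, -2.002, 0.001]
force: [0.6, 0.0, 0.4]
width: 0.092
grip_force: 0.0
```

Call:
send_rows(moves=[0,0,2,0,0,0,0,0.5,0,0,0,0,0,0,0,0,0,0,0,1,0,0,0,0,1])

```text
t: 3.78
position: [0.6342, 0.1168, 0.0731]
tool_rot: [2.422, 1.999, 0.004]
force: [-1.0, -0.4, -0.3]
width: 0.0805
grip_force: 0.0
```

Call:
send_rows(moves=[0,0,0,0,1,0,0,0,0,1,0,0,0,0,1])

```text
t: 4.03
position: [0.6336, 0.1161, 0.0721]
tool_rot: [2.424, 1.998, 0.002]
force: [-0.5, -0.3, -0.0]
width: 0.0604
grip_force: 0.0
```

Call:
send_rows(moves=[0,0,0,0,1,0,0,0,0,1,-0.4,0,0,0,1,-0.5,0,0,0,1,-0.4,0,0,0,1])

```text
t: 4.45
position: [0.6318, 0.1043, 0.0729]
tool_rot: [2.424, 1.998, 0.005]
force: [-2.0, 4.4, 14.3]
width: 0.027
grip_force: 6.8
```

Call:
send_rows(moves=[-0.3,0,0,0,1,0,0,0,0,1,0,0,0,0,1])

```text
t: 4.7
position: [0.631, 0.1007, 0.0724]
tool_rot: [2.424, 1.997, 0.004]
force: [0.3, 1.3, 4.0]
width: 0.0074
grip_force: 2.1
```

```bash
python3 - <<'E'
from h import *
s=observe(); print(s['width'],s['grip_force'],s['force'])
p,d=camera('wrist'); a=p
p2,d2=camera('side')
c=cv2.resize(p2[110:210,280:400],None,fx=4,fy=4)
o=np.vstack([cv2.resize(p,(480,300)),np.pad(c[:,:480],((0,0),(0,0),(0,0)))[:300]])
cv2.imwrite('pics/w2.png',o[:,:,::-1])
W=world('top',camera('top')[1])
E
```

```text
0.007382562588852855 2.1033887040175614 [0.33595742 1.26752222 4.02183301]
```

View pics/w2.png

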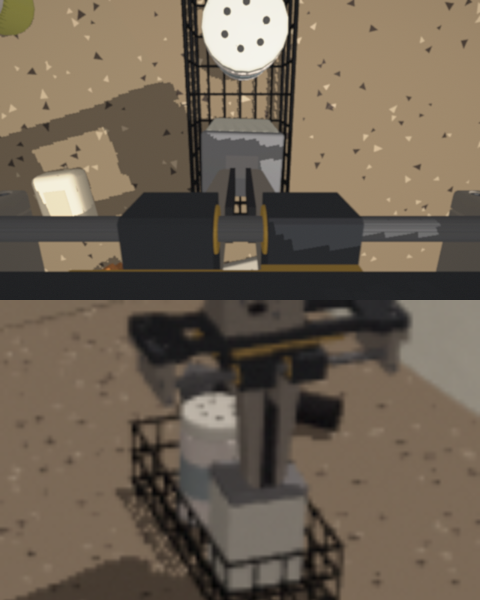

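```bash
python3 - <<'E'
from h import *
s=observe(); print(s['t'],s['position'],s['width'],s['qpos'])
p,d=camera('wrist'); W=world('wrist',d,s)
m=(abs(W[...,0]-.633)<.05)&(W[...,1]>.06)&(W[...,1]<.17)&(d>0)
# height grid 10mm
for y in np.arange(.165,.065,-.008):
    print('%.3f'%y,end=' ')
    for x in np.arange(.59,.685,.01):
        k=m&(abs(W[...,0]-x)<.005)&(abs(W[...,1]-y)<.004)
        print('%4d'%(1000*np.median(W[...,2][k])) if k.sum()>2 else '   .',end='')
    print()
p,d=camera('side');W=world('side',d); cv2.imwrite('pics/s3.png',cv2.resize(p[110:210,290:390],None,fx=6,fy=6,interpolation=cv2.INTER_CUBIC)[:,:,::-1])
# vertical/horizontal faces in side view, around box
for v in range(145,196,5):
    print(v,[tuple((W[v,u]*1000).round().astype(int).tolist()) for u in range(332,364,6)])
E
```

```text
4.85 [0.63077779 0.10067954 0.07195618] 0.0003040545751926985 [1.55675863e-01 5.00141985e-01 1.69840559e+00 5.21086401e-04
 9.41414903e-01 3.47601735e-01]
0.165    0  36   1   1   2   9   1   1   0   1
0.157    1  35   1   1   1   1   1   2   1   1
0.149   37  10   1   1   0   1   0   1   1   0
0.141   38  10 194  78  64  40   0   1   1  10
0.133  218 219 208 205 202 198 195  72  10  36
0.125   62 210 210 217 218 217 208 205 196  36
0.117   43  95  96 207 207 208 210 217 219 218
0.109   38  95  96 114 140 127  96  96 200  64
0.101   38  95  96   . 176 188  95  95  61  61
0.093   60  96  95 167 167   .  95  95  61  61
0.085   61   .   .   .   .   .  95  95  61   0
0.077    .   .   .   .   .   .   .   .  60   0
0.069    .   .   .   .   .   .   .   .  46   0
145 [(635, 185, 88), (653, 179, 86), (620, 93, 137), (637, 89, 134), (790, 283, 1), (808, 272, 1)]
150 [(635, 183, 72), (626, 135, 98), (619, 91, 121), (642, 94, 113), (768, 249, 4), (783, 235, 7)]
155 [(636, 185, 53), (612, 111, 97), (621, 93, 103), (642, 93, 97), (657, 84, 98), (767, 210, 4)]
160 [(610, 142, 65), (601, 93, 92), (621, 92, 87), (636, 83, 87), (656, 81, 83), (752, 187, 1)]
165 [(608, 137, 50), (603, 96, 73), (623, 93, 69), (638, 84, 69), (717, 169, 2), (731, 156, 5)]
170 [(582, 93, 64), (603, 95, 57), (624, 94, 51), (639, 85, 51), (699, 141, 3), (718, 135, 2)]
175 [(614, 145, 8), (584, 62, 64), (599, 54, 63), (640, 84, 34), (675, 104, 13), (668, 63, 38)]
180 [(606, 131, 0), (606, 97, 20), (623, 90, 19), (640, 84, 17), (639, 50, 36), (685, 85, 3)]
185 [(585, 96, 9), (600, 87, 9), (623, 89, 1), (620, 53, 23), (652, 68, 4), (666, 57, 6)]
190 [(578, 84, 0), (584, 59, 13), (604, 58, 8), (624, 57, 2), (639, 47, 3), (658, 44, -2)]
195 [(564, 60, 2), (579, 50, 3), (592, 39, 5), (611, 35, 1), (623, 23, 4), (640, 17, 3)]
```

View pics/s3.png

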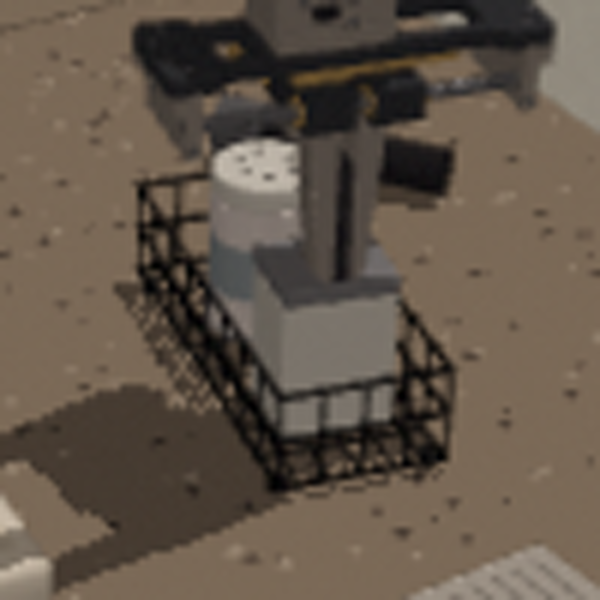

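The box is still upright (lid level at z≈95) at (330,265) in the crop. However, the fingers read fully closed, within the lid's outline at (340,265), so the squeeze did not hold. I'll lift straight up and look again.

Call:
send_rows(moves=[0,0,-0.5,0,1,0,0,-1,0,1,0,0,-1,0,1,0,0,-2,0,1,0,0,-3,0,1])

```text
t: 5.37
position: [0.6283, 0.0999, 0.1454]
tool_rot: [-2.423, -1.997, 0.006]
force: [0.0, -0.3, -0.1]
width: 0.0008
grip_force: 0.0
```

Call:
send_rows(moves=[0,0,-3,0,0,0,0,-3,0,0,0,0,-2,0,0,0,0,0,0,0,0,0,0,0,0])

```text
t: 5.78
position: [0.6308, 0.1004, 0.2281]
tool_rot: [2.423, 1.997, 0.004]
force: [-0.2, 0.0, 0.1]
width: 0.0317
grip_force: 0.0
```

```bash
cat > cad.py <<'E'
from h import *
def cad(n='wrist'):
    s=observe(); p,d=camera(n); W=world(n,d,s); g=(0,640,0,400)
    e=np.array([.191,.982]);f=np.array([.982,-.191]);L=((W[...,:2]-[.6425,.163])@np.c_[f,e])
    ins=(abs(L[...,0])<.05)&(abs(L[...,1])<.13); nc=np.array([642.5,163])
    white=p.astype(int).min(-1)>190
    for k,a,b,m in(('box',.088,.099,L[...,1]<.005),('can',.0975,.106,L[...,1]>-.01)):
        r=rect(W,d,g,a,b,ins&m); print(k,*r,'caddy xy',((r[0]-nc)@np.c_[f,e]).round(1))
    return s,p,d,W
E
python3 - <<'E'
from cad import *
s,p,d,W=cad(); print(s['position'],s['width']); np.savez('w4.npz',p=p,d=d)
cv2.imwrite('pics/w4.png',p[:260,150:500,::-1])
print('rim',*rect(W,d,(0,640,0,400),.055,.07,np.hypot(W[...,0]-.642,W[...,1]-.163)<.14))
E
```

```text
box [634.2 113. ] [51.3 61. ] 77.4 med [634.6 114.3  96. ] cen [634.5 114.   95.9] 2795 caddy xy [  1.4 -50.7]
can [653.6 204.5] [55.4 56.1] 80.2 med [653.9 204.9 100.8] cen [653.9 204.7 100.7] 2822 caddy xy [ 3.  42.9]
[0.63075602 0.10035047 0.22805045] 0.0316843702900625
rim [642.7 162.9] [226.6  92.2] 78.9 med [647.  183.5  62.5] cen [645.1 175.4  62.5] 2065
```

View pics/w4.png

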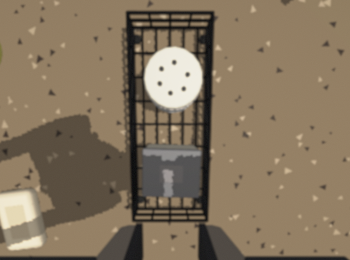

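```bash
python3 - <<'E'
from h import *
c=calibration('wrist');H=c['hand_eye']
for f in('wrist0.npz','w4.npz'):
    d=np.load(f)['d'];v,u=np.mgrid[:400,:640]
    P=np.stack([(u-c['cx'])/c['fx']*d,(v-c['cy'])/c['fy']*d,d],-1)@H[:3,:3].T+H[:3,3]
    m=(abs(P[...,1])<.07)&(abs(P[...,0])<.03)&(d>0)&(P[...,2]<.03)&(v>200)
    z=P[...,2][m]; print(f,m.sum(),np.percentile(z,[50,90,99,100]))
    k=m&(P[...,2]>np.percentile(z,97)); print(np.c_[u[k],v[k],(P[k]*1000).round(1)][::max(1,k.sum()//12)])
E
```

```text
wrist0.npz 65875 [-0.13570924 -0.08859577 -0.0358069  -0.02310928]
[[233.  223.   10.5 -49.3 -25.4]
 [235.  228.   10.3 -46.1 -33.3]
 [237.  231.    7.5 -46.  -30. ]
 [215.  234.    9.7 -54.4 -41. ]
 [403.  236.    4.   45.7 -28.3]
 [420.  238.   10.1  48.8 -47.6]
 [419.  240.   10.2  47.5 -50.5]
 [440.  242.   10.   56.9 -52.5]
 [227.  248.    5.5 -46.  -49.5]
 [235.  253.   -3.3 -46.5 -35. ]
 [235.  258.   -5.2 -46.  -37.4]
 [411.  264.   -4.8  46.1 -45.3]
 [229.  277.   -9.9 -46.  -49.7]]
w4.npz 58308 [-0.13667571 -0.11525993 -0.03995595 -0.02348238]
[[ 2.87e+02  2.23e+02  1.02e+01 -1.91e+01 -2.42e+01]
 [ 2.79e+02  2.28e+02  9.60e+00 -2.27e+01 -3.11e+01]
 [ 2.77e+02  2.31e+02  9.30e+00 -2.33e+01 -3.52e+01]
 [ 3.72e+02  2.33e+02  9.60e+00  2.66e+01 -3.89e+01]
 [ 2.91e+02  2.36e+02  6.30e+00 -1.60e+01 -3.47e+01]
 [ 3.68e+02  2.38e+02  9.90e+00  2.33e+01 -4.72e+01]
 [ 2.61e+02  2.41e+02  9.80e+00 -2.89e+01 -5.11e+01]
 [ 2.69e+02  2.43e+02  1.00e+01 -2.45e+01 -5.41e+01]
 [ 2.69e+02  2.45e+02  1.03e+01 -2.40e+01 -5.73e+01]
 [ 2.62e+02  2.47e+02  1.04e+01 -2.67e+01 -6.00e+01]
 [ 2.90e+02  2.52e+02  3.00e-01 -1.59e+01 -4.21e+01]
 [ 2.87e+02  2.62e+02  1.80e+00 -1.59e+01 -5.73e+01]
 [ 3.54e+02  2.81e+02 -7.40e+00  1.57e+01 -5.83e+01]]
```

The measurement explains it. The physical fingertips end about 23 mm behind the reported TCP: wrist depth gives tool z ≈ −23 mm, and the side view showed the tips resting on the lid at z≈95 with the TCP at 72. I'll use tip = TCP z + 23 mm from here and retry.

```bash
python3 -c "
from h import *
to(634,113.3,47,-11.5)"
```

```text
turn 0.009  shift cm x 1.36 y 0.15 z 17.94 j1 10
```

Call:
send_rows(moves=[1.3,0.1,1,0,0,0,0,3.5,0,0,0,0,3.5,0,0,0,0,3.5,0,0,0,0,3,0,0])

```text
t: 6.25
position: [0.6313, 0.1135, 0.0766]
tool_rot: [-2.422, -1.997, 0.005]
force: [-0.7, 0.1, 0.7]
width: 0.069
grip_force: 0.0
```

Call:
send_rows(moves=[0,0,2,0,0,0,0,1.5,0,0,0,0,0,0,0,0,0,0,0,1,0,0,0,0,1])

```text
t: 6.67
position: [0.6335, 0.1133, 0.0459]
tool_rot: [-2.424, -1.998, 0.001]
force: [0.2, -0.0, -0.2]
width: 0.0801
grip_force: 0.0
```

Call:
send_rows(moves=[0,0,0,0,1,0,0,0,0,1,0,0,0,0,1,0,0,0,0,1,0,0,0,0,1])

```text
t: 7.08
position: [0.6342, 0.1131, 0.047]
tool_rot: [2.424, 1.998, 0.002]
force: [0.4, 0.5, 4.4]
width: 0.0596
grip_force: 29.8
```

Gripped at 59.6 mm with 30 N. Sliding 15 mm toward −y.

Call:
send_rows(moves=[-0.3,0,0,0,1,-0.5,0,0,0,1,-0.5,0,0,0,1,-0.2,0,0,0,1,0,0,0,0,1])

```text
t: 7.5
position: [0.6316, 0.0981, 0.047]
tool_rot: [2.424, 1.997, 0.003]
force: [0.4, 2.2, 6.1]
width: 0.06
grip_force: 29.9
```

Call:
send_rows(moves=[0,0,0,0,0,0,0,0,0,0,0,0,0,0,0,0,0,0,0,0,0,0,-2,0,0])

```text
t: 7.92
position: [0.6276, 0.0977, 0.0626]
tool_rot: [-2.422, -1.996, 0.009]
force: [-1.5, -0.8, 0.0]
width: 0.0907
grip_force: 0.0
```

Call:
send_rows(moves=[0,0,-3,0,0,0,0,-3,0,0,0,0,-3,0,0,0,0,0,0,0,0,0,0,0,0])

```text
t: 8.33
position: [0.6317, 0.0983, 0.1578]
tool_rot: [2.423, 1.997, 0.004]
force: [0.8, -0.4, -0.3]
width: 0.0919
grip_force: 0.0
```

```bash
python3 -c "
from cad import *
cad()
to(653.8,204.7,155,-11)"
```

```text
box [631.6  98.8] [51.6 61.2] 77.6 med [631.8 100.9  96. ] cen [631.8 100.4  95.9] 4305 caddy xy [  1.6 -65.1]
can [653.9 204.7] [55.9 55.8] 60.1 med [654.  205.1 100.8] cen [653.9 204.9 100.7] 4753 caddy xy [ 3.2 43.1]
turn 0.000  shift cm x 10.90 y 0.25 z 0.12 j1 17
```

Call:
send_rows(moves=[2.5,0.2,0,0,0,3.5,0,0,0,0,3.4,0,0,0,0,1.5,0,1.5,0,0,0,0,3,0,0])

```text
t: 8.8
position: [0.6553, 0.2087, 0.1118]
tool_rot: [2.42, 2.001, 0.007]
force: [0.4, -0.4, -1.2]
width: 0.0915
grip_force: 0.0
```

Call:
send_rows(moves=[0,0,3,0,0,0,0,2,0,0,0,0,1,0,0,0,0,0,0,0,0,0,0,0,1])

```text
t: 9.22
position: [0.6528, 0.2044, 0.0501]
tool_rot: [-2.424, -1.998, 0.003]
force: [0.5, -0.2, 0.5]
width: 0.0873
grip_force: 0.0
```

Call:
send_rows(moves=[0,0,0,0,1,0,0,0,0,1,0,0,0,0,1,0,0,0,0,1,0,0,0,0,1])

```text
t: 9.63
position: [0.654, 0.2049, 0.0521]
tool_rot: [2.424, 1.998, 0.002]
force: [1.0, -0.9, 2.6]
width: 0.0574
grip_force: 30.0
```

Call:
send_rows(moves=[0,0,0,0,1,0.3,0,0,0,1,0.6,0,0,0,1,0.6,0,0,0,1,0.5,0,0,0,1])

```text
t: 10.05
position: [0.6583, 0.2236, 0.0536]
tool_rot: [2.422, 1.997, 0.001]
force: [-3.2, -6.2, 17.7]
width: 0.0573
grip_force: 30.0
```

Call:
send_rows(moves=[0,0,0,0,1,0,0,0,0,0,0,0,0,0,0,0,0,0,0,0,0,0,0,0,0])

```text
t: 10.47
position: [0.6569, 0.2244, 0.0507]
tool_rot: [-2.424, -1.998, 0.001]
force: [0.2, -0.1, 0.7]
width: 0.0819
grip_force: 0.0
```

Call:
send_rows(moves=[0,0,-2,0,0,0,0,-4,0,0,0,0,-4,0,0,0,0,-4,0,0,0,0,-4,0,0])

```text
t: 10.88
position: [0.6567, 0.2243, 0.2325]
tool_rot: [-2.424, -1.998, 0.001]
force: [1.3, 0.3, -0.2]
width: 0.0919
grip_force: 0.0
```

Call:
send_rows(moves=[0,0,-3,0,0,0,0,0,0,0])

```text
t: 11.05
position: [0.6603, 0.2256, 0.2689]
tool_rot: [2.421, 1.996, 0.016]
force: [0.4, 1.5, 0.3]
width: 0.092
grip_force: 0.0
```

```bash
python3 -c "
from cad import *
cad()
to(428,293.6,250,0)"
```

```text
box [633.7 106.9] [36.  60.2] 78.3 med [633.7 108.3  96.1] cen [633.6 108.2  95.8] 1331 caddy xy [  2.1 -56.8]
can [653.9 204.7] [55.6 55.2] 33.9 med [654.2 205.7 100.8] cen [654.2 205.6 100.8] 1723 caddy xy [ 3.2 43.1]
turn -0.192  shift cm x 6.84 y -23.11 z 1.52 j1 34
```

```bash
python3 - <<'E'
from cad import *
s,p,d,W=cad()
cv2.imwrite('pics/w5.png',p[:,:,::-1])
p,d=camera('top');W=world('top',d)
print(*rect(W,d,(225,258,105,145),.095,.12));print(s['position'])
# column profile of caddy in side view
p,d=camera('side');W=world('side',d)
for k,a,b in(('lo',.015,.03),('mid',.065,.08),('hi',.08,.1)):
  m=(W[...,2]>a)&(W[...,2]<b)&(abs(W[...,0]-.65)<.04)&(W[...,1]>.15)&(W[...,1]<.27);q=W[m];print(k,len(q),(np.percentile(q[:,1],[2,20,50,98])*1000).round(),(np.percentile(q[:,0],[2,50,98])*1000).round())
E
```

```text
box [633.7 107.2] [34.9 60.8] 78.2 med [633.3 109.   96.1] cen [633.5 108.8  95.8] 1327 caddy xy [  2.  -56.5]
can [653.5 204.8] [55.6 55.2] 79.5 med [654.  205.8 100.9] cen [654.1 205.6 100.8] 1753 caddy xy [ 2.8 43.1]
[657.4 186.5] [48.9 15.2] 16.8 med [658.7 188.3  99.6] cen [658.  188.   99.5] 71
[0.65908914 0.22515182 0.26516713]
lo 30 [178. 183. 190. 247.] [612. 632. 645.]
mid 87 [173. 177. 183. 232.] [624. 641. 675.]
hi 114 [176. 178. 184. 216.] [625. 642. 675.]
```

View pics/w5.png

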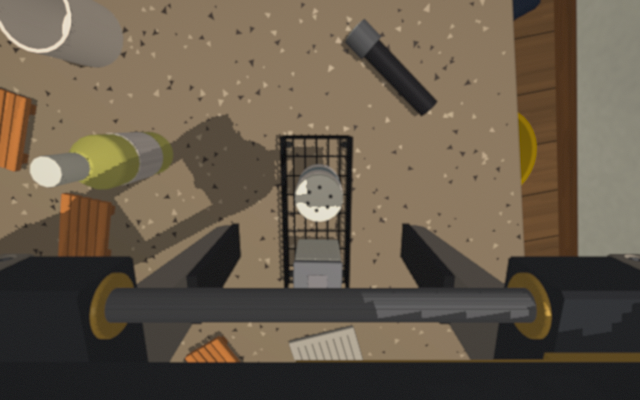

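The can is upright at (320,195) but has not moved. The tool's +20 mm slide only tilted it and it fell back, so I'll lift it slightly this time.

```bash
python3 -c "
from h import *
to(653.8,204.9,47,-11)"
```

```text
turn -0.000  shift cm x -1.94 y 0.12 z 21.23 j1 17
```

Call:
send_rows(moves=[-1.9,0.1,2,0,0,0,0,4,0,0,0,0,4,0,0,0,0,4,0,0,0,0,3,0,0])

```text
t: 11.67
position: [0.6515, 0.2045, 0.0855]
tool_rot: [-2.423, -1.997, 0.009]
force: [-0.1, -0.3, -0.3]
width: 0.092
grip_force: 0.0
```

Call:
send_rows(moves=[0,0,2.2,0,0,0,0,2,0,0,0,0,0,0,0,0,0,0,0,1,0,0,0,0,1])

```text
t: 12.08
position: [0.6546, 0.2056, 0.0492]
tool_rot: [-2.424, -1.998, 0.001]
force: [-0.0, -0.5, -0.2]
width: 0.0807
grip_force: 0.0
```

Call:
send_rows(moves=[0,0,0,0,1,0,0,0,0,1,0,0,0,0,1,0,0,0,0,1,0,0,0,0,1])

```text
t: 12.5
position: [0.6551, 0.2058, 0.0502]
tool_rot: [2.424, 1.998, 0.002]
force: [-0.9, 0.5, 6.1]
width: 0.0574
grip_force: 30.0
```

Call:
send_rows(moves=[0,0,-0.5,0,1,0,0,-0.5,0,1,0,0,0,0,1,0,0,0,0,1])

```text
t: 12.83
position: [0.6547, 0.2056, 0.0594]
tool_rot: [2.424, 1.998, 0.001]
force: [-0.5, 0.4, -3.0]
width: 0.0574
grip_force: 30.0
```

```bash
python3 - <<'E'
from cad import *
s,p,d,W=cad(); print(s['position'],s['force'])
E
```

```text
Traceback (most recent call last):
  File "cad.py", line 8, in cad
    r=rect(W,d,g,a,b,ins&m); print(k,*r,'caddy xy',((r[0]-nc)@np.c_[f,e]).round(1))
  File "h.py", line 15, in rect
    k=1+st[1:,4].argmax(); p=S[l==k]; r=cv2.minAreaRect((p[:,:2]*1000).astype(np.float32))
        ~~~~~~~~~~~~~~~^^
ValueError: attempt to get argmax of an empty sequence
```

Call:
send_rows(moves=[0.4,0,0,0,1,0.6,0,0,0,1,0.6,0,0,0,1,0.4,0,0,0,1,0,0,0,0,1])

```text
t: 13.3
position: [0.6586, 0.2265, 0.059]
tool_rot: [-2.423, -1.999, -0.001]
force: [-0.2, -0.2, -1.5]
width: 0.0575
grip_force: 30.0
```

Call:
send_rows(moves=[0,0,0.4,0,1,0,0,0.4,0,1,0,0,0.1,0,1,0,0,0,0,1])

```text
t: 13.63
position: [0.6582, 0.2252, 0.0502]
tool_rot: [-2.424, -1.998, 0.0]
force: [-2.4, 0.7, 2.3]
width: 0.0576
grip_force: 30.0
```

Call:
send_rows(moves=[0,0,0,0,0,0,0,0,0,0,0,0,0,0,0,0,0,0,0,0,0,0,-2,0,0])

```text
t: 14.05
position: [0.6558, 0.2242, 0.0665]
tool_rot: [-2.423, -1.997, 0.009]
force: [-0.8, -0.2, -0.8]
width: 0.089
grip_force: 0.0
```

Call:
send_rows(moves=[0,0,-4,0,0,0,0,-4,0,0,0,0,-4,0,0,0,0,-4,0,0,0,0,-4,0,0])

```text
t: 14.47
position: [0.6581, 0.2251, 0.2721]
tool_rot: [2.424, 1.998, 0.0]
force: [1.0, 0.7, 0.2]
width: 0.092
grip_force: 0.0
```

Call:
send_rows(moves=[0,0,0,0,0,0,0,0,0,0])

```text
t: 14.63
position: [0.6599, 0.2257, 0.2734]
tool_rot: [2.423, 1.997, 0.008]
force: [0.0, 0.5, -1.0]
width: 0.0917
grip_force: 0.0
```

```bash
python3 - <<'E'
from cad import *
s,p,d,W=cad(); to(428,293.6,240,34)
E
```

```text
box [633.1 105.2] [39.7 60.7] 78.5 med [633.  107.   96.1] cen [633.1 106.8  95.8] 1402 caddy xy [  1.8 -58.6]
can [657.4 224.2] [56.5 54.8] 77.5 med [657.3 225.1 100.9] cen [657.4 224.9 100.9] 1742 caddy xy [ 2.9 62.9]
turn -0.785  shift cm x 18.56 y -15.30 z 3.07 j1 34
```

Can now at caddy y≈+63, box at −65. Next the bottle.

```bash
python3 -c "
from h import *
to(428,293.6,240,-11)"
```

```text
turn -0.000  shift cm x 2.31 y -23.94 z 3.07 j1 34
```

Call:
send_rows(moves=[0,-2,0,0,0,0.4,-3.6,0,0,0,0.4,-3.6,0,0,0,0.4,-3.6,0,0,0,0.4,-3.6,0,0,0])

```text
t: 15.1
position: [0.4978, 0.2718, 0.2676]
tool_rot: [-2.424, -1.997, 0.006]
force: [-0.2, 1.4, -0.3]
width: 0.0916
grip_force: 0.0
```

Call:
send_rows(moves=[0.4,-3.6,0,0,0,0.3,-2.9,0,0,0,0,-1,0,0,0,0,0,0,0,0,0,0,0,0,0])

```text
t: 15.52
position: [0.4284, 0.2932, 0.2694]
tool_rot: [2.423, 1.999, -0.001]
force: [0.2, -0.4, 0.0]
width: 0.0915
grip_force: 0.0
```

```bash
python3 - <<'E'
from h import *
s=observe(); p,d=camera('wrist'); W=world('wrist',d,s)
print('cap',*rect(W,d,(0,640,0,400),.175,.195,np.hypot(W[...,0]-.428,W[...,1]-.2935)<.04))
to(428,293.4,131,-11)
E
```

```text
cap [428.5 294.6] [27.  26.4] 78.4 med [428.9 295.3 185.7] cen [428.9 295.3 185.4] 741
turn 0.000  shift cm x 0.00 y -0.11 z 13.85 j1 34
```

Call:
send_rows(moves=[0.1,0,2,0,0,0,0,3.5,0,0,0,0,3.5,0,0,0,0,3,0,0,0,0,1.8,0,0])

```text
t: 15.98
position: [0.4284, 0.2928, 0.1284]
tool_rot: [-2.425, -1.997, 0.006]
force: [-1.2, -1.2, 0.8]
width: 0.092
grip_force: 0.0
```

Call:
send_rows(moves=[0,0,0,0,0,0,0,0,0,1,0,0,0,0,1,0,0,0,0,1,0,0,0,0,1])

```text
t: 16.4
position: [0.4295, 0.2949, 0.1335]
tool_rot: [2.424, 1.998, 0.004]
force: [0.0, -0.1, 0.6]
width: 0.067
grip_force: 0.0
```

Call:
send_rows(moves=[0,0,0,0,1,0,0,0,0,1,0,0,0,0,1,0,0,0,0,1,0,0,0,0,1])

```text
t: 16.82
position: [0.4283, 0.2945, 0.1322]
tool_rot: [2.424, 1.998, 0.0]
force: [0.3, 0.4, 0.1]
width: 0.0343
grip_force: 0.0
```

Call:
send_rows(moves=[0,0,0,0,1,0,0,0,0,1,0,0,0,0,1])

```text
t: 17.07
position: [0.4285, 0.2944, 0.1321]
tool_rot: [2.424, 1.998, 0.0]
force: [0.9, -0.3, 2.0]
width: 0.0275
grip_force: 30.0
```

Call:
send_rows(moves=[0,0,-1,0,1,0,0,-2,0,1,0,0,-2.5,0,1,0,0,-3,0,1,0,0,-3,0,1])

```text
t: 17.48
position: [0.4275, 0.2939, 0.2482]
tool_rot: [-2.424, -1.998, 0.003]
force: [0.5, 0.7, -3.0]
width: 0.0271
grip_force: 30.0
```

Call:
send_rows(moves=[0,0,-2,0,1,0,0,-1,0,1,0,0,0,0,1,0,0,0,0,1])

```text
t: 17.82
position: [0.428, 0.2942, 0.2765]
tool_rot: [-2.424, -1.998, 0.001]
force: [0.3, -0.6, -3.2]
width: 0.0274
grip_force: 30.0
```

```bash
python3 - <<'E'
from h import *
s=observe(); print(s['width'],s['force']); to(642.5,160,275,-11)
E
```

```text
0.027350670301849407 [ 0.32071808 -0.63837686 -3.15721441]
turn -0.000  shift cm x -9.08 y 23.62 z 0.15 j1 14
```

Call:
send_rows(moves=[-0.4,1.0,0,0,1,-0.8,2.0,0,0,1,-1.15,3,0,0,1,-1.15,3,0,0,1,-1.15,3,0,0,1])

```text
t: 18.23
position: [0.538, 0.2242, 0.2751]
tool_rot: [-2.423, -1.999, 0.005]
force: [0.2, 0.7, -4.0]
width: 0.0269
grip_force: 30.0
```

Call:
send_rows(moves=[-1.15,3,0,0,1,-1.15,3,0,0,1,-1.0,2.6,0,0,1,-0.7,1.8,0,0,1,-0.4,1.2,0,0,1])

```text
t: 18.65
position: [0.6439, 0.158, 0.2744]
tool_rot: [-2.425, -1.996, 0.005]
force: [-0.1, 0.1, -2.6]
width: 0.027
grip_force: 30.0
```

Call:
send_rows(moves=[0,0,0,0,1,0,0,0,0,1,0,0,0,0,1])

```text
t: 18.9
position: [0.6417, 0.1609, 0.2762]
tool_rot: [-2.423, -1.998, 0.002]
force: [0.3, -0.2, -2.7]
width: 0.027
grip_force: 30.0
```

```bash
python3 - <<'E'
from h import *
to(642.5,160,143.5,-11)
s=observe(); p,d=camera('wrist'); W=world('wrist',d,s); cv2.imwrite('pics/w6.png',p[:300,120:520,::-1])
g=(0,640,0,400)
near=lambda x,y,r:(np.hypot(W[...,0]-x,W[...,1]-y)<r)
print('can',*rect(W,d,g,.093,.11,near(.657,.225,.04)))
print('rim',*rect(W,d,g,.055,.07,near(.642,.164,.14)))
p,d=camera('top');W=world('top',d); print('box',*rect(W,d,(255,300,110,155),.085,.105))
E
```

```text
turn 0.000  shift cm x -0.07 y 0.09 z 13.27 j1 14
can [657.  224.1] [56.  55.7] 53.9 med [657.3 224.6 100.8] cen [657.3 224.4 100.8] 1956
rim [651.  205.8] [138.6  92. ] 78.9 med [666.8 231.   62.6] cen [655.4 224.7  62.5] 882
box [630.5  99.1] [50.1 62.4] 78.9 med [634.7  93.4  94.3] cen [633.1  93.6  94.3] 290
```

View pics/w6.png

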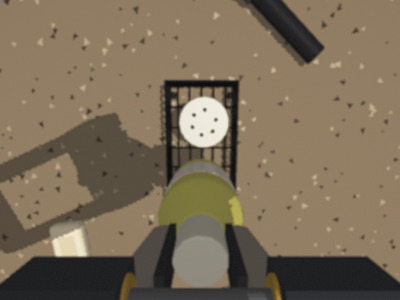

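The bottle hangs straight, centred between the can (205,122) and the box. Lowering.

Call:
send_rows(moves=[0,0.1,1,0,1,0,0,2,0,1,0,0,2.5,0,1,0,0,2.5,0,1,0,0,2,0,1])

```text
t: 19.42
position: [0.6425, 0.1607, 0.1749]
tool_rot: [-2.423, -1.999, 0.002]
force: [0.4, -0.8, -3.9]
width: 0.0276
grip_force: 30.0
```

Call:
send_rows(moves=[0,0,1.5,0,1,0,0,1,0,1,0,0,0.5,0,1,0,0,0,0,1,0,0,0,0,1])

```text
t: 19.83
position: [0.644, 0.1606, 0.1477]
tool_rot: [2.424, 1.998, 0.001]
force: [0.0, -0.2, -3.2]
width: 0.0272
grip_force: 30.0
```

Call:
send_rows(moves=[0,0,0.3,0,1,0,0,0.2,0,1,0,0,0,0,1,0,0,0,0,1])

```text
t: 20.17
position: [0.6438, 0.1604, 0.1424]
tool_rot: [2.424, 1.998, 0.001]
force: [-0.1, -0.2, -2.9]
width: 0.0276
grip_force: 30.0
```

Call:
send_rows(moves=[0,0,0.2,0,1,0,0,0,0,1,0,0,0,0,1])

```text
t: 20.42
position: [0.6446, 0.1605, 0.1421]
tool_rot: [2.423, 1.998, 0.003]
force: [-2.9, -0.7, 7.4]
width: 0.0274
grip_force: 30.0
```

Contact with the floor. Release, lift, and go for the dish.

Call:
send_rows(moves=[0,0,0,0,0,0,0,0,0,0,0,0,0,0,0,0,0,0,0,0,0,0,-1,0,0])

```text
t: 20.83
position: [0.6425, 0.16, 0.1484]
tool_rot: [-2.423, -1.997, 0.005]
force: [-0.2, 0.4, -0.8]
width: 0.0582
grip_force: 0.0
```

Call:
send_rows(moves=[0,0,-3,-0.1,0,0,0,-3,-0.12,0,0,0,-3,-0.12,0,0,0,0,-0.12,0,0,0,0,-0.11,0])

```text
t: 21.25
position: [0.6452, 0.1607, 0.2436]
tool_rot: [1.755, 2.602, 0.006]
force: [0.3, -0.3, -1.1]
width: 0.0906
grip_force: 0.0
```

Call:
send_rows(moves=[0,0,0,0,0,0,0,0,0,0])

```text
t: 21.42
position: [0.6437, 0.1603, 0.2405]
tool_rot: [1.769, 2.596, 0.0]
force: [-0.2, -0.3, -0.4]
width: 0.0921
grip_force: 0.0
```

```bash
python3 - <<'E'
from h import *
s=observe(); q=to(436.6,-65.7,200,21.5)
p,d=camera('top');W=world('top',d)
print('cap',*rect(W,d,(225,310,95,165),.17,.21))
E
```

```text
turn -0.001  shift cm x -13.44 y -27.55 z 4.05 j1 -9
cap [642.5 165.1] [ 6.4 17.9] 26.6 med [642.  165.2 193.9] cen [642.  164.9 194. ] 18
```

Call:
send_rows(moves=[-0.7,-1.4,0,0,0,-1.5,-3.1,0,0,0,-1.5,-3.1,0,0,0,-1.5,-3.1,0,0,0,-1.5,-3.1,0,0,0])

```text
t: 21.88
position: [0.5388, 0.0463, 0.2396]
tool_rot: [-1.768, -2.596, 0.001]
force: [0.8, 0.1, 0.2]
width: 0.092
grip_force: 0.0
```

Call:
send_rows(moves=[-1.5,-3.1,0,0,0,-1.5,-3.1,0,0,0,-1.5,-3.1,0,0,0,-1.5,-3.1,0.5,0,0,-0.7,-1.3,0,0,0])

```text
t: 22.3
position: [0.4342, -0.0675, 0.2343]
tool_rot: [-1.769, -2.594, 0.003]
force: [0.7, -0.1, 0.3]
width: 0.0922
grip_force: 0.0
```

Call:
send_rows(moves=[0,0,0,0,0,0,0,0,0,0])

```text
t: 22.47
position: [0.4376, -0.066, 0.2353]
tool_rot: [1.77, 2.595, 0.001]
force: [0.1, 0.2, -0.7]
width: 0.0917
grip_force: 0.0
```

```bash
python3 - <<'E'
from h import *
s=observe(); p,d=camera('wrist'); W=world('wrist',d,s); g=(0,640,0,400)
print('dish',*rect(W,d,g,.015,.03,np.hypot(W[...,0]-.4366,W[...,1]+.0657)<.075))
pt,dt=camera('top');Wt=world('top',dt)
for n,r in(('can',(225,258,105,145,.095,.105)),('box',(255,300,110,155,.085,.105)),('cap',(225,310,95,165,.18,.21))): print(n,*rect(Wt,dt,r[:4],*r[4:]))
to(436.6,-65.7,-19,21.5)
E
```

```text
dish [455.9 -59.2] [ 24.9 102.8] 21.7 med [454.8 -56.5  22.8] cen [454.9 -57.7  22.6] 1463
can [655.9 224.6] [54.9 52.9] 86.3 med [656.1 225.6  99. ] cen [656.2 224.8  99.2] 278
box [630.9 100.1] [51.7 60.9] 77.2 med [630.7  99.2  94.1] cen [630.4  99.7  94.2] 382
cap [642.6 160.2] [26.3 25.8] 90.0 med [641.7 160.1 193.9] cen [642.  160.  193.2] 96
turn 0.001  shift cm x 0.03 y -0.19 z 25.43 j1 -9
```

Caddy trio verified (bottle cap top at z 194, centred). Down on the dish.

Call:
send_rows(moves=[0,0,2,0,0,0,0,4,0,0,0,0,4,0,0,0,0,4,0,0,0,0,4,0,0])

```text
t: 22.98
position: [0.4387, -0.0648, 0.0536]
tool_rot: [1.763, 2.599, 0.001]
force: [1.2, -0.3, 0.3]
width: 0.092
grip_force: 0.0
```

Call:
send_rows(moves=[0,-0.1,3,0,0,0,0,2,0,0,0,0,1,0,0,0,0,0.6,0,0,0,0,0,0,0])

```text
t: 23.4
position: [0.4369, -0.0656, -0.0116]
tool_rot: [-1.763, -2.599, 0.001]
force: [0.4, -0.3, 0.8]
width: 0.0922
grip_force: 0.0
```

Call:
send_rows(moves=[0,0,0.4,0,0,0,0,0.2,0,0,0,0,0,0,0])

```text
t: 23.65
position: [0.4374, -0.0661, -0.0163]
tool_rot: [1.764, 2.598, 0.001]
force: [0.0, 0.5, -0.1]
width: 0.0919
grip_force: 0.0
```

Tips about 6 mm above the counter, no contact. Grip and lift.

Call:
send_rows(moves=[0,0,0,0,1,0,0,0,0,1,0,0,0,0,1,0,0,0,0,1,0,0,0,0,1])

```text
t: 24.07
position: [0.4369, -0.0661, -0.0166]
tool_rot: [1.764, 2.599, 0.0]
force: [-1.0, 0.3, 4.4]
width: 0.0659
grip_force: 30.0
```

Call:
send_rows(moves=[0,0,0,0,1,0,0,-0.5,0,1,0,0,-2,0,1,0,0,-3,0,1,0,0,-3,0,1])

```text
t: 24.48
position: [0.4354, -0.0659, 0.0686]
tool_rot: [-1.763, -2.597, 0.002]
force: [1.1, 0.4, -1.4]
width: 0.0656
grip_force: 30.0
```

Call:
send_rows(moves=[0,0,-1,0.1,1,0,0,0,0.1,1,0,0,0,0.1,1,0,0,0,0,1,0,0,0,0,1])

```text
t: 24.9
position: [0.4364, -0.066, 0.0782]
tool_rot: [-2.129, -2.31, 0.0]
force: [-0.0, -0.7, -1.8]
width: 0.0656
grip_force: 30.0
```

```bash
python3 - <<'E'
from h import *
print(observe()['width']); to(615,-107,80,4.4)
E
```

```text
0.06555288535420166
turn 0.004  shift cm x -5.45 y 17.49 z -0.18 j1 -10
```

Call:
send_rows(moves=[-0.4,1.2,0,0,1,-0.8,2.6,0,0,1,-0.9,3,0,0,1,-0.9,3,0,0,1,-0.9,3,0,0,1])

```text
t: 25.32
position: [0.5683, -0.0952, 0.0777]
tool_rot: [-2.128, -2.31, 0.001]
force: [0.5, -0.3, -1.1]
width: 0.0658
grip_force: 30.0
```

Call:
send_rows(moves=[-0.8,2.6,0,0,1,-0.5,1.5,0,0,1,-0.25,0.6,0,0,1,0,0,0,0,1,0,0,0,0,1])

```text
t: 25.73
position: [0.614, -0.1065, 0.0774]
tool_rot: [-2.13, -2.307, 0.002]
force: [0.2, -0.0, -0.8]
width: 0.0655
grip_force: 30.0
```

```bash
python3 - <<'E'
from h import *
s=observe(); to(615,-107,-7,4.4)
p,d=camera('wrist');W=world('wrist',d,s)
hsv=cv2.cvtColor(p,cv2.COLOR_RGB2HSV)
print('mat',*rect(W,d,(0,640,0,400),.005,.015,(hsv[...,1]<40)&(hsv[...,2]>130)))
pt,dt=camera('top');Wt=world('top',dt);print('soap',*rect(Wt,dt,(270,309,192,220),.02,.032))
E
```

```text
turn 0.003  shift cm x -0.06 y 0.09 z 8.44 j1 -10
mat [619.3 -51.5] [87.8 21.5] 3.2 med [632.8 -48.7   9.8] cen [627.9 -49.4   9.8] 1871
soap [422.3  78.6] [78.7 49.3] 85.6 med [422.5  81.   25.1] cen [422.5  80.   25.3] 397
```

Call:
send_rows(moves=[0,0.1,1,0,1,0,0,2,0,1,0,0,2,0,1,0,0,1.5,0,1,0,0,1,0,1])

```text
t: 26.25
position: [0.6146, -0.1063, 0.001]
tool_rot: [-2.131, -2.305, 0.002]
force: [-0.9, 0.7, -1.5]
width: 0.0658
grip_force: 30.0
```

Call:
send_rows(moves=[0,0,0.5,0,1,0,0,0.3,0,1,0,0,0,0,1,0,0,0,0,1])

```text
t: 26.58
position: [0.6168, -0.1067, -0.0043]
tool_rot: [2.133, 2.306, 0.001]
force: [0.2, -0.1, -0.8]
width: 0.0658
grip_force: 30.0
```

Call:
send_rows(moves=[-0.1,0,0.3,0,1,0,0,0,0,1,0,0,0,0,1])

```text
t: 26.83
position: [0.6167, -0.1078, -0.0076]
tool_rot: [2.133, 2.306, 0.0]
force: [0.0, 1.0, -2.1]
width: 0.0656
grip_force: 30.0
```

Call:
send_rows(moves=[0,0,0.15,0,1,0,0,0,0,1,0,0,0,0,1])

```text
t: 27.08
position: [0.6167, -0.1078, -0.0076]
tool_rot: [2.133, 2.306, 0.0]
force: [-5.0, 1.5, 14.7]
width: 0.0657
grip_force: 30.0
```

Touching the mat. Release and rise, then turn for the tumbler.

Call:
send_rows(moves=[0,0,0,0,0,0,0,0,0,0,0,0,0,0,0,0,0,0,0,0,0,0,-2,0,0])

```text
t: 27.5
position: [0.6138, -0.1072, 0.0075]
tool_rot: [-2.13, -2.303, 0.005]
force: [-0.2, -1.2, 0.8]
width: 0.0918
grip_force: 0.0
```

Call:
send_rows(moves=[0,0,-4,0,0,0,0,-4,0,0,0,0,-4,0,0,0,0,-4,0,0,0,0,-2,0,0])

```text
t: 27.92
position: [0.6184, -0.108, 0.1958]
tool_rot: [2.13, 2.303, 0.005]
force: [0.4, -0.5, -0.0]
width: 0.0918
grip_force: 0.0
```

Call:
send_rows(moves=[0,0,0,0,0,0,0,0,0,0])

```text
t: 28.08
position: [0.6171, -0.1078, 0.1916]
tool_rot: [2.132, 2.305, 0.002]
force: [-1.0, 0.7, -0.1]
width: 0.0918
grip_force: 0.0
```

```bash
python3 - <<'E'
from h import *
s=observe(); print(s['position']); to(437.8,-263.3,190,45); to(437.8,-263.3,190,4.4)
pt,dt=camera('top');Wt=world('top',dt)
print('tum',*rect(Wt,dt,(390,425,180,215),.078,.092))
cv2.imwrite('pics/t7.png',cv2.resize(pt[90:260,190:430,::-1],None,fx=3,fy=3))
E
```

```text
[ 0.61713203 -0.10778492  0.19164596]
turn -0.707  shift cm x 1.68 y -23.68 z 0.16 j1 -31
turn 0.001  shift cm x -14.13 y -19.07 z 0.16 j1 -31
tum [ 437.6 -262.9] [54.3 51.9] 86.6 med [ 437.8 -263.1   82.8] cen [ 437.7 -263.6   83. ] 280
```

Call:
send_rows(moves=[-0.8,-1.1,0,0,0,-1.9,-2.6,0,0,0,-2.1,-2.8,0,0,0,-2.1,-2.8,0,0,0,-2.1,-2.8,0,0,0])

```text
t: 28.55
position: [0.4996, -0.2074, 0.1884]
tool_rot: [-2.13, -2.304, 0.003]
force: [0.5, -0.7, 0.5]
width: 0.092
grip_force: 0.0
```

Call:
send_rows(moves=[-2.1,-2.8,0,0,0,-1.9,-2.6,0,0,0,-1.1,-1.6,0,0,0,0,0,0,0,0,0,0,0,0,0])

```text
t: 28.97
position: [0.4352, -0.2633, 0.1892]
tool_rot: [-2.134, -2.302, 0.001]
force: [-0.3, -0.8, -0.5]
width: 0.092
grip_force: 0.0
```

```bash
python3 - <<'E'
from h import *
s=observe(); p,d=camera('wrist');W=world('wrist',d,s)
print('tum',*rect(W,d,(0,640,0,400),.078,.092,np.hypot(W[...,0]-.4378,W[...,1]+.263)<.04))
to(437.8,-263.3,3,4.4)
pt,dt=camera('top');Wt=world('top',dt)
print('dish',*rect(Wt,dt,(320,375,110,170),.025,.037)); hs=cv2.cvtColor(pt,cv2.COLOR_RGB2HSV)
print('dish',*rect(Wt,dt,(320,375,110,170),.015,.037,hs[...,1]>90))
E
```

```text
tum [ 438.2 -265. ] [54.4 55. ] 5.9 med [ 437.9 -264.5   84.3] cen [ 437.9 -264.6   84.5] 2555
turn -0.000  shift cm x -0.05 y 0.16 z 18.65 j1 -31
dish [ 616.1 -107.2] [ 68.1 103.6] 5.0 med [ 615.4 -106.9   30. ] cen [ 615.6 -107.1   30.1] 662
dish [ 615.1 -107.8] [ 66.4 102. ] 4.8 med [ 615.1 -107.6   29.6] cen [ 615.1 -107.7   29.3] 714
```

Dish sits at (615.5,−107.3), on target. Grip the tumbler.

Call:
send_rows(moves=[-0.1,0.2,2,0,0,0,0,4,0,0,0,0,4,0,0,0,0,4,0,0,0,0,3,0,0])

```text
t: 29.48
position: [0.4387, -0.2623, 0.0175]
tool_rot: [-2.13, -2.307, 0.0]
force: [-0.3, 0.9, -0.7]
width: 0.092
grip_force: 0.0
```

Call:
send_rows(moves=[0,0,1.2,0,0,0,0,0.4,0,0,0,0,0,0,1,0,0,0,0,1,0,0,0,0,1])

```text
t: 29.9
position: [0.4403, -0.2643, 0.0057]
tool_rot: [2.131, 2.306, 0.001]
force: [0.6, -0.3, -0.1]
width: 0.0741
grip_force: 0.0
```

Call:
send_rows(moves=[0,0,0,0,1,0,0,0,0,1,0,0,0,0,1,0,0,0,0,1])

```text
t: 30.23
position: [0.4398, -0.2644, 0.0057]
tool_rot: [2.132, 2.305, 0.001]
force: [0.5, 0.8, 7.6]
width: 0.0609
grip_force: 30.2
```

Call:
send_rows(moves=[0,0,-0.5,0,1,0,0,-1,0,1,0,0,-2,0,1,0,0,-2,0,1,0,0,0,0,1])

```text
t: 30.65
position: [0.4411, -0.2652, 0.0634]
tool_rot: [2.13, 2.302, 0.002]
force: [0.2, -0.7, -0.2]
width: 0.0606
grip_force: 29.9
```

```bash
python3 - <<'E'
from h import *
s=observe(); print(s['width'],s['force'],s['grip_force']); to(625,-237,80,4.4)
E
```

```text
0.06059305123186077 [ 0.15100962 -0.71610225 -0.16060581] 29.906999136437662
turn 0.001  shift cm x 1.41 y 18.55 z -1.66 j1 -21
```

Call:
send_rows(moves=[0.1,1.0,0,0,1,0.2,2.4,0,0,1,0.2,3,0,0,1,0.3,3,0,0,1,0.2,3,0,0,1])

```text
t: 31.07
position: [0.5632, -0.2435, 0.0586]
tool_rot: [-2.133, -2.305, 0.0]
force: [0.1, -0.1, -1.5]
width: 0.0607
grip_force: 29.9
```

Call:
send_rows(moves=[0.2,3,0,0,1,0.1,2,0,0,1,0.1,1.1,0,0,1,0,0,0,0,1,0,0,0,0,1])

```text
t: 31.48
position: [0.6215, -0.2351, 0.0584]
tool_rot: [-2.131, -2.306, 0.002]
force: [-0.6, 0.6, -0.8]
width: 0.0606
grip_force: 29.9
```

```bash
python3 - <<'E'
from h import *
s=observe(); print(s['width'],s['force'],s['grip_force']); to(625,-237,16,4.4)
p,d=camera('side');cv2.imwrite('pics/s8.png',cv2.resize(p[170:290,260:460,::-1],None,fx=3,fy=3))
E
```

```text
0.06056781193703712 [-0.56899883  0.58360417 -0.83918773] 29.906277657137252
turn 0.002  shift cm x -0.22 y 0.33 z 4.24 j1 -21
```

View pics/s8.png

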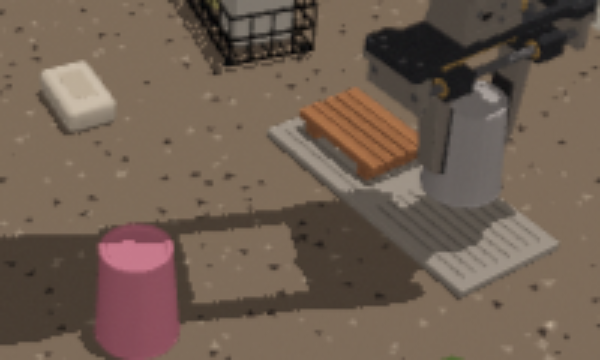

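The tumbler hangs upright at (465,150) over the far half of the mat, the dish lies on the near half at (360,135), and the pink one is untouched. Lowering.

Call:
send_rows(moves=[-0.2,0.3,1,0,1,0,0,1.5,0,1,0,0,1,0,1,0,0,0.5,0,1,0,0,0,0,1])

```text
t: 31.95
position: [0.6239, -0.2372, 0.0179]
tool_rot: [-2.132, -2.304, 0.002]
force: [0.0, -0.5, -1.2]
width: 0.0607
grip_force: 29.9
```

Call:
send_rows(moves=[0,0,0.2,0,1,0,0,0.1,0,1,0,0,0,0,1])

```text
t: 32.2
position: [0.6258, -0.2375, 0.0169]
tool_rot: [2.133, 2.306, 0.0]
force: [-1.5, -0.5, -2.1]
width: 0.0606
grip_force: 29.9
```

Call:
send_rows(moves=[0,0,0.15,0,1,0,0,0,0,1,0,0,0,0,1])

```text
t: 32.45
position: [0.6257, -0.2374, 0.0153]
tool_rot: [2.133, 2.306, 0.0]
force: [-0.6, -0.1, -1.1]
width: 0.0604
grip_force: 29.9
```

Call:
send_rows(moves=[0,0,0.1,0,1,0,0,0,0,0,0,0,0,0,0,0,0,0,0,0,0,0,0,0,0])

```text
t: 32.87
position: [0.6256, -0.2374, 0.0141]
tool_rot: [2.133, 2.306, 0.0]
force: [-0.1, -0.7, -0.4]
width: 0.0853
grip_force: 0.0
```

Call:
send_rows(moves=[0,0,-2,0,0,0,0,-4,0,0,0,0,-4,0,0,0,0,-4,0.08,0,0,0,-3,0.08,0])

```text
t: 33.28
position: [0.6263, -0.2376, 0.1876]
tool_rot: [2.313, 2.123, 0.002]
force: [-0.2, -0.5, -0.2]
width: 0.0916
grip_force: 0.0
```

Call:
send_rows(moves=[0,0,0,0,0,0,0,0,0,0])

```text
t: 33.45
position: [0.6268, -0.2378, 0.1863]
tool_rot: [2.307, 2.127, 0.003]
force: [0.3, 0.4, -0.2]
width: 0.0921
grip_force: 0.0
```

```bash
python3 - <<'E'
from h import *
s=observe(); to(422.4,78.8,150,-4.6)
p,d=camera('wrist');W=world('wrist',d,s)
print('tum',*rect(W,d,(0,640,0,400),.085,.1,np.hypot(W[...,0]-.625,W[...,1]+.237)<.05))
E
```

```text
turn -0.001  shift cm x 29.92 y -22.91 z 3.63 j1 11
tum [ 625.6 -237.8] [54.9 55. ] 41.6 med [ 625.7 -237.2   93.3] cen [ 625.7 -237.2   93.4] 2776
```

Tumbler placed at (625.6,−237.5). On to the soap.

Call:
send_rows(moves=[1.3,-1.0,0,0,0,2.6,-2,0,0,0,2.7,-2.1,0,0,0,2.7,-2.1,0,0,0,2.7,-2.1,0,0,0])

```text
t: 33.92
position: [0.5402, -0.1088, 0.1817]
tool_rot: [-2.308, -2.127, 0.004]
force: [0.2, 0.6, 0.6]
width: 0.092
grip_force: 0.0
```

Call:
send_rows(moves=[2.7,-2.1,0,0,0,2.7,-2.1,0,0,0,2.7,-2.1,0,0,0,2.7,-2.1,0,0,0,2.7,-2.1,0,0,0])

```text
t: 34.33
position: [0.4466, 0.034, 0.1822]
tool_rot: [-2.308, -2.128, 0.004]
force: [0.7, -0.5, 0.3]
width: 0.092
grip_force: 0.0
```

Call:
send_rows(moves=[2.6,-1.9,0,0,0,1.8,-1.2,0,0,0,0,0,0,0,0,0,0,0,0,0])

```text
t: 34.67
position: [0.4205, 0.0799, 0.1828]
tool_rot: [-2.306, -2.131, 0.004]
force: [0.0, -0.5, -0.3]
width: 0.0919
grip_force: 0.0
```

```bash
python3 - <<'E'
from h import *
s=observe(); to(422.4,78.8,-15,-4.6)
p,d=camera('wrist');W=world('wrist',d,s)
print('soap',*rect(W,d,(0,640,0,400),.02,.034,np.hypot(W[...,0]-.4224,W[...,1]-.0788)<.06))
E
```

```text
turn 0.002  shift cm x -0.09 y 0.20 z 19.78 j1 11
soap [422.6  78.8] [78.4 49.9] 85.5 med [422.8  80.6  26.7] cen [422.7  80.1  26.3] 2917
```

Call:
send_rows(moves=[-0.1,0.2,2,0,0,0,0,4,0,0,0,0,4,0,0,0,0,4,0,0,0,0,3,0,0])

```text
t: 35.13
position: [0.4228, 0.0769, 0.0111]
tool_rot: [-2.311, -2.127, 0.003]
force: [-0.1, 1.0, 0.2]
width: 0.092
grip_force: 0.0
```

Call:
send_rows(moves=[0,0,2,0,0,0,0,0.7,0,0,0,0,0,0,0,0,0,0,0,1,0,0,0,0,1])

```text
t: 35.55
position: [0.4249, 0.0781, -0.0119]
tool_rot: [2.31, 2.127, 0.002]
force: [0.6, 0.2, 0.3]
width: 0.0809
grip_force: 0.0
```

Call:
send_rows(moves=[0,0,0,0,1,0,0,0,0,1,0,0,0,0,1,0,0,0,0,1,0,0,0,0,1])

```text
t: 35.97
position: [0.424, 0.0783, -0.0125]
tool_rot: [2.31, 2.129, 0.001]
force: [-1.1, 0.9, 7.1]
width: 0.0496
grip_force: 30.0
```

Call:
send_rows(moves=[0,0,0,0,1,0,0,-0.5,0,1,0,0,-2,0,1,0,0,-3,0,1,0,0,-3,0,1])

```text
t: 36.38
position: [0.4225, 0.078, 0.0727]
tool_rot: [-2.31, -2.128, 0.003]
force: [1.5, 0.1, -1.0]
width: 0.0495
grip_force: 30.0
```

Call:
send_rows(moves=[0,0,-1.5,-0.08,1,0,0,0,-0.08,1,0,0,0,0,1,0,0,0,0,1])

```text
t: 36.72
position: [0.4235, 0.0782, 0.0872]
tool_rot: [2.136, 2.304, -0.0]
force: [-0.0, -0.3, -0.6]
width: 0.0499
grip_force: 30.0
```

```bash
python3 - <<'E'
from h import *
s=observe(); print(s['width'],s['force'],s['grip_force']); to(615.5,-107.4,85,4.8)
E
```

```text
0.04985165161268057 [-0.01899716 -0.33713265 -0.62656951] 29.99797224998474
turn -0.008  shift cm x -20.10 y 17.58 z 0.22 j1 -10
```

Call:
send_rows(moves=[-0.7,0.6,0,0,1,-1.7,1.5,0,0,1,-2.4,2.1,0,0,1,-2.4,2.1,0,0,1,-2.4,2.1,0,0,1])

```text
t: 37.13
position: [0.5156, -0.0124, 0.0862]
tool_rot: [-2.134, -2.304, 0.002]
force: [0.4, -0.2, -0.9]
width: 0.0499
grip_force: 30.0
```

Call:
send_rows(moves=[-2.4,2.1,0,0,1,-2.4,2.1,0,0,1,-2.4,2.1,0,0,1,-2.0,1.7,0,0,1,-1.3,1.2,0,0,1])

```text
t: 37.55
position: [0.6163, -0.1112, 0.0858]
tool_rot: [-2.136, -2.303, 0.001]
force: [-0.4, 0.4, -1.4]
width: 0.0498
grip_force: 30.0
```

Call:
send_rows(moves=[0,0,0,0,1,0,0,0,0,1,0,0,0,0,1])

```text
t: 37.8
position: [0.6135, -0.1081, 0.086]
tool_rot: [-2.133, -2.303, 0.002]
force: [0.2, 0.5, -0.3]
width: 0.0496
grip_force: 30.0
```

```bash
python3 - <<'E'
from h import *
s=observe(); print(s['width'],s['force'],s['grip_force']); to(615.5,-107.9,18.5,4.8)
E
```

```text
0.04962106363679035 [ 0.21490957  0.52590824 -0.29429559] 29.998159110546112
turn -0.007  shift cm x 0.01 y 0.20 z 6.75 j1 -10
```

Call:
send_rows(moves=[0,0.1,1,0,1,0,0,2,0,1,0,0,2,0,1,0,0,1,0,1,0,0,0.4,0,1])

```text
t: 38.22
position: [0.6139, -0.1074, 0.0209]
tool_rot: [-2.13, -2.305, 0.003]
force: [-0.7, -0.1, -1.1]
width: 0.0499
grip_force: 30.0
```

Call:
send_rows(moves=[0,0,0.1,0,1,0,0,0,0,1,0,0,0,0,1])

```text
t: 38.47
position: [0.6165, -0.1083, 0.023]
tool_rot: [2.132, 2.306, 0.001]
force: [1.1, 0.0, -1.3]
width: 0.0497
grip_force: 30.0
```

Call:
send_rows(moves=[0,0,0.3,0,1,0,0,0.1,0,1,0,0,0,0,1,0,0,0,0,1])

```text
t: 38.8
position: [0.6163, -0.1085, 0.0186]
tool_rot: [2.133, 2.306, 0.001]
force: [0.1, 0.2, 1.8]
width: 0.0499
grip_force: 30.0
```

Touching. Release, rise and check everything.

Call:
send_rows(moves=[0,0,0,0,0,0,0,0,0,0,0,0,0,0,0,0,0,0,0,0,0,0,-1,0,0])

```text
t: 39.22
position: [0.6144, -0.1081, 0.0266]
tool_rot: [-2.131, -2.304, 0.003]
force: [-1.5, -0.1, 0.6]
width: 0.0808
grip_force: 0.0
```

Call:
send_rows(moves=[0,0,-3,0,0,0,0,-4,0,0,0,0,-4,0,0,0,0,-4,0,0,0,0,-2,0,0])

```text
t: 39.63
position: [0.6178, -0.1087, 0.2042]
tool_rot: [2.13, 2.302, 0.005]
force: [1.7, 0.4, 0.4]
width: 0.0922
grip_force: 0.0
```

Call:
send_rows(moves=[-3,-3,0,0,0,-3,-3,0,0,0,-3,-3,0,0,0,-3,-3,0,0,0,-1,-3,0,0,0])

```text
t: 40.05
position: [0.4774, -0.2503, 0.1991]
tool_rot: [2.132, 2.304, -0.001]
force: [-0.8, 0.2, 0.3]
width: 0.0919
grip_force: 0.0
```

Call:
send_rows(moves=[0,0,0,0,0,0,0,0,0,0,0,0,0,0,0])

```text
t: 40.3
position: [0.479, -0.2474, 0.1989]
tool_rot: [2.133, 2.305, 0.001]
force: [0.3, 0.7, -0.2]
width: 0.0917
grip_force: 0.0
```

```bash
python3 - <<'E'
from h import *
pt,dt=camera('top');Wt=world('top',dt); hs=cv2.cvtColor(pt,cv2.COLOR_RGB2HSV)
for n,r in(('can',(225,258,105,145,.095,.105)),('box',(255,300,110,155,.085,.105)),('cap',(225,310,95,165,.18,.21)),('soap',(320,375,110,170,.048,.066)),('dish',(320,375,110,170,.015,.037)),('tum',(370,425,100,170,.085,.1)),('mug',(135,180,198,238,.07,.1)),('pot',(465,505,180,220,.03,.2))):
    try: print(n,*rect(Wt,dt,r[:4],*r[4:],mask=hs[...,1]>90 if n=='dish' else None))
    except Exception as e: print(n,e)
p,d=camera('side')
cv2.imwrite('pics/end.png',np.vstack([pt[80:240,120:520],p[110:280,180:580]])[:,:,::-1])
print(observe()['position'])
E
```

```text
can [656.2 224.6] [54.8 52.8] 86.6 med [656.  225.5  99.1] cen [655.9 224.9  99.3] 273
box [630.9  99.9] [51.2 60.6] 78.0 med [630.7  99.1  94.2] cen [630.4  99.7  94.2] 386
cap [642.5 160.5] [26.6 26.5] 87.2 med [642.  160.2 193.4] cen [642.2 160.5 193. ] 95
soap [ 615.4 -107.6] [49.9 79.3] 3.7 med [ 614.4 -107.2   55.5] cen [ 614.5 -107.2   55.6] 444
dish [ 615.4 -108.3] [ 65.5 102.3] 3.6 med [591.4 -84.3  29.6] cen [601.2 -97.2  29.5] 207
tum [ 627.  -235.3] [50.9 54.9] 56.6 med [ 626.5 -235.5   91.4] cen [ 625.6 -235.5   91.5] 287
mug [398.7 466.3] [98.3 76.8] 88.7 med [392.4 467.2  86.5] cen [395.  461.9  84.7] 264
pot [ 426.3 -484.9] [83.7 65.3] 1.0 med [ 420.9 -479.1  119.8] cen [ 422.  -481.2  108.8] 562
[ 0.47944745 -0.24689276  0.19844289]
```

View pics/end.png

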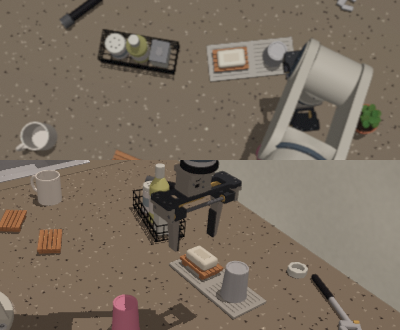

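The final view shows the can, bottle and box upright in the caddy (top half: 115,43; 137,45; 160,50). The soap is on the dish (232,60) and the tumbler (277,52) is on the mat's other half. The mug has not moved. The pot is partly hidden by the arm in this view, but nothing touched it. Handing in.

```bash
python3 -c "
from cell import *
print(hand_in())"
```

```text
the job is handed in; nothing more can be done
None
```

The job is handed in: the last camera check had the bottle standing between the box and can in the caddy, the dish with the soap on it and the tumbler within about 3 mm of their mat targets, and the mug and herb pot untouched; the hand-in returned no verdict.

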